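# Vent the reagent dock, then bayonet a reagent cartridge into it and hold it home

### The arm

A 7-joint arm with a two-finger parallel gripper is mounted at the origin on the work surface. World frame = base frame: x ahead of the robot, y to its left, z up, the work surface at z = 0. Lengths are in m, angles in degrees, forces in N, time in s.
With the tool pointing down it reaches from about 0.425 to 0.875 m from the base axis. Payload 4.7 kg.
Tool frame: the origin (TCP) lies at the centre of the arm's flange, where the gripper is bolted on; the fingertips stand 182 mm ahead of it and the grasp point (between the pads) lies 164 mm ahead of it; z points along the fingers, y is the line along which they close (so a half turn about z gives the same grasp; the last joint's range is limited). The gripper opens to 87 mm and grips with 3 to 60 N. Pads are 19 mm wide; open, the fingers measure 117 mm over their backs; the gripper's body (75 mm by 190 mm) begins 51 mm behind the grasp point.
Start: joints at [64.406, 18.392, -4.016, 83.108, 1.295, 78.541, -3.26], TCP at [0.289, -0.582, 0.405] pointing down, gripper open.
Joint ranges: [-163.93, 163.93], [-17.29, 119.83], [-79.2, 71.16], [3.27, 140.29], [-89.18, 269.18], [5.43, 117.66], [-154.24, 154.24]. Speed limits (degrees/s): [147.25, 147.25, 180, 180, 180, 180, 180].

### API

Orientations are given as [roll, pitch, yaw] about the fixed x, y, z axes, in that order (R = Rz(yaw) Ry(pitch) Rx(roll)).
In Python, from cell import env gives the robot as it stands. The module is installed in compiled form; this text tells all that it offers.
- The arm moves only by the tool step_arm, never from a script. Its argument "steps" is one flat list of numbers, 5 for each row, row after row: the opening, from 0 (shut) to 1 (fully open), then the shift along the tool's x, y, z in mm, then the turn about the tool's z in degrees. In form: [grip, dx, dy, dz, roll, grip, dx, dy, dz, roll, ...]. A call has 1 to 12 rows; each row shifts and turns the commanded pose from where the row before left it, along the tool's axes as they then stand; what a row does not reach is not made up. A row lasts 1/8 s, in which the tool goes at most 62.5 mm and 10.7 degrees, less where a joint would pass 70% of its speed; a pose out of reach is approached as far as the arm can. A call with a gripper value outside its range is refused whole. The fingers move at their own pace and stop on an object; "grip_force" is the grip in N (left out, the last holds). Time passes only in rows, so rows that do not move let the fingers close. It gives the time, the measured TCP pose, the force, the opening and the grip force at its end, in the units of the state.
- env.get_obs(): the state, without advancing time (a new reading comes with each control period).
- env.read_camera(name): name is "scene" or "top" or "wrist"; returns a dict with "image" (384x512x3 uint8, red, green, blue), "camera_matrix" (3x3 intrinsics, pixels), "distortion" ([k1, k2, p1, p2, k3] as OpenCV has them; the pictures are not rectified), "R" (3x3) and "t" (3): a world point X has camera coordinates R X + t. Camera axes: x right, y down, z forward; pixel columns grow to the right and rows downward; lengths in m; the calibration is good to about 2 mm. A picture is of the moment at which its call begins. There is no depth.
- env.sign_off(): hands the job in; it is judged then, once.
The state is a dict: "time_s": time; "qpos": joint angles; "joint_velocities": joint speeds; "effort": joint torques, N m; "tool_pos": TCP position; "tool_rot": TCP orientation; "force": force on the tool from outside, world axes, zero at the start; "wrist_torque": the same for the moment, N m; "grip_width": finger opening in m; "grasp_force": force on a finger pad.
Only numpy, scipy, OpenCV 4.12 (cv2) and the standard library are available. Lean on these libraries where they do the work, as an engineer would, in place of code of your own. Each camera call takes 0.05 s, during which the arm holds its last target. There are 200 camera calls.

### The job

Press the round vent plunger on the reagent dock fully down and let it spring back. Then lift the reagent cartridge out of its ring cradle, lower its cross-bar through the dock's slot, push it straight down against the spring until its flange rests on the top plate, and only then twist it clockwise (seen from above) a quarter turn to the stop. Finish while still gripping it pressed fully home and turned to the stop, and leave the dropper bottles and the tin alone.

Things in the scene. Friction and masses are not known exactly. Their poses are not given: they have to be found in the camera images.
- dock: Reagent dock: a fixed white box with an aluminium top plate, 140 mm along its x, 210 mm along its y, 60 mm high, origin at the centre of its underside. Its slot is 45 mm off the middle towards -y, the vent plunger 66 mm off towards +y.
- plunger_top (a point): Centre of the top of the vent plunger: a black round head 30 mm across, 6 mm thick, beside the slot on the dock's top, 111 mm from the slot centre along the dock's +y; its top is 20 mm above the plate (80 mm above the bench). It goes straight down 10 mm; its spring takes about 3 N at first and 7 N fully down. Axes as the dock's.
- plunger (a joint): Vent plunger stroke in m: 0 up (rest), 0.010 fully down. Counts as fully pressed beyond 0.0085.
- dock_socket (a point): Centre of the dock's slot, level with the upper face of the top plate (plate 6 mm thick, an open well below). The slot is 56 mm long along this point's x and 22 mm wide along y; z is up. The cartridge can turn only with its cross-bar under the plate, i.e. with the flange less than 4 mm above the plate (where it rests if let go after turning).
- pan (a joint): Sprung pan under the slot: how far it is pushed down, in m. 0 at rest (pan 7 mm below the plate's upper face), about 0.013 with the cartridge fully home and its flange on the plate. The spring takes about 5 N at first, 10 N at home.
- rotor (a joint): Turn of the sprung driver under the plate, rad: 0 at rest, grows clockwise seen from above, stop at 1.4. The cross-bar's ends meet its two posts after about 0.17 rad of free turn, so a cartridge inserted along the slot reaches the stop after about 1.57 rad (a quarter turn). The return spring takes 0.03 to 0.10 N m, plus friction.
- cartridge_grip (a point): Centre of the grip tab of the white reagent cartridge (loose, about 150 g, 96 mm tall). The tab is an upright flat block, 44 mm long along this point's x, 18 mm thick along y (grip it across y, from above), 44 mm high: top 18 mm above this point, foot 26 mm below, where a round reservoir 44 mm across begins. z is up. The cartridge is the same turned half round.
- cartridge_foot (a point): Centre of the underside of the cartridge, 78 mm below the tab's centre, same axes. Here is a steel cross-bar 50 mm long along x, 16 mm wide along y, 10 mm thick; above it a neck 18 mm across; then a flange 66 mm across, its underside 20 mm above this point (58 mm below the tab's centre).
- cradle: Ring holder fixed on the bench, 80 mm outside and 58 mm inside diameter, 26 mm tall, origin at the centre of its foot. The cartridge stands in it, flange on the rim, cross-bar hanging inside with 3 mm to spare all round; lift it straight up by 40 mm or more to clear.
- dropper_a: Bystander: amber dropper bottle with black dropper cap, 28 mm across, 88 mm tall, loose, origin at the centre of its foot.
- dropper_b: Bystander: the same kind of dropper bottle, origin at the centre of its foot.
- tin: Bystander: open red tin, tapered, 80 mm across the mouth, 110 mm tall, loose, origin at the centre of its foot.
Things that resemble listed ones, but are neither listed nor needed, are in the scene too. Of the things like the part that bears cartridge_grip, leave any that is blue; of the rest the larger one is meant.

How it is judged:
By the outcome, as a careful person would: the job done as asked, in the order asked, and still so for the second after the job is handed in, while the arm keeps its last pose, push and grip.
It also fails if it takes over 56 s, if anything falls off the work surface, if the arm or the gripper's body presses on something with over 40 N, if the wrist force passes 120 N, or if a joint passes its speed limit or range.

## Working session

There is one attempt and no reset: what is moved stays moved. The work goes in short steps, Python scripts to look and compute and a tool call to move; the robot and the scene stay as the last step left them, time stands still between calls to the robot, and variables do not carry over. Pictures are saved under pics/ and viewed, at most 10 in all, crops included, and the job is handed in when it is done.

Besides the shell and the picture viewer there is one more tool, called after "Emit:" in YAML: its name, and indented under it one key for each argument. step_arm: Moves the arm, as the interface text tells. Its arguments: {"type":"object","properties":{"steps":{"type":"array","items":{"type":"number"}},"grip_force":{"type":"number"}},"required":["steps"]}

```bash
mkdir -p pics
cat > h.py <<'E'
import cv2, numpy as np, pickle
from cell import env
def snap(name,fn):
    c=env.read_camera(name); cv2.imwrite('pics/'+fn+'.png',c['image'][:,:,::-1]); pickle.dump({k:np.array(v) for k,v in c.items()},open('pics/'+fn+'.pkl','wb')); return c
def load(fn): return pickle.load(open('pics/'+fn+'.pkl','rb'))
def ray(c,uv):
    p=cv2.undistortPoints(np.array([[uv]],float),c['camera_matrix'],c['distortion'])[0,0]
    d=c['R'].T@np.array([p[0],p[1],1]); o=-c['R'].T@c['t']; return o,d
def atz(c,uv,z):
    o,d=ray(c,uv); return (o+d*(z-o[2])/d[2]).round(4)
def proj(c,X):
    return cv2.projectPoints(np.array(X,float).reshape(-1,1,3),cv2.Rodrigues(c['R'])[0],c['t'],c['camera_matrix'],c['distortion'])[0][:,0]
E
python3 - <<'E'
from h import *
a=snap('top','top1');b=snap('scene','scene1')
o=env.get_obs();print(o)
cv2.imwrite('pics/both.png',cv2.resize(np.vstack([a['image'],b['image']])[:,:,::-1],(400,600)))
for c in (a,b): print(-c['R'].T@c['t'],c['R'][2])
E
```

```text
{'time_s': 0.1, 'qpos': array([64.40632461, 18.43427621, -4.01585279, 83.1679927 ,  1.29591045,
       78.54100306, -3.26002239]), 'joint_velocities': array([-0.04103745, -0.09139208,  0.00160705, -0.16843175,  0.03999025,
        0.03955429,  0.03679629]), 'effort': array([-5.07657933e-04, -4.92573667e+01, -4.05867314e-01, -3.13399816e+01,
       -6.41218317e-02,  3.94750165e-02,  7.56522832e-05]), 'tool_pos': array([ 0.28891775, -0.58205336,  0.40377604]), 'tool_rot': array([-1.79902012e+02,  6.27059689e-03,  2.64037412e+01]), 'force': array([-0.14810842,  0.31965017,  0.48551935]), 'wrist_torque': array([ 0.01449999, -0.03817484,  0.01088936]), 'grasp_force': 0.0, 'grip_width': 0.08679026063803413}
[ 0.47774763 -0.02955459  1.1527452 ] [ 0.09602103  0.00323467 -0.99537405]
[1.14448206 0.26187335 0.87873697] [-0.55249679 -0.29526948 -0.77946342]
```

View pics/top1.png

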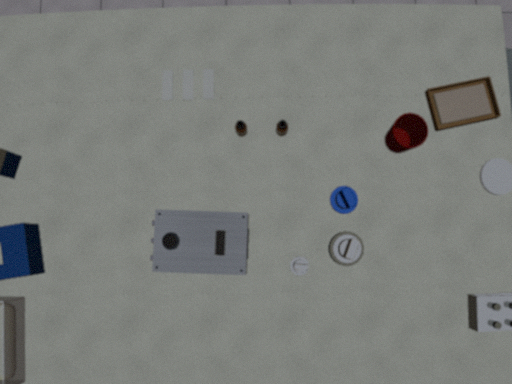

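View pics/scene1.png

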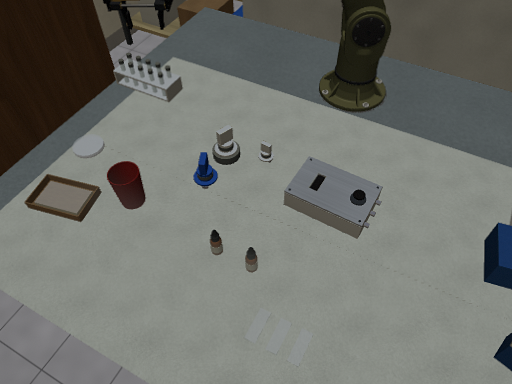

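Candidates in top view: large white cartridge (346,248), blue one (344,200), and small white one (300,265). I choose the large white one. The dock is at about (200,241), with its plunger at (171,241) and its slot at (220,243). Next is a close crop to check.

Run:
```python
from h import *
c=load('top1')
im=c['image'][180:300,140:380,::-1]
cv2.imwrite('pics/crop1.png',cv2.resize(im,(800,400),interpolation=cv2.INTER_CUBIC))
print('plunger',atz(c,(171,241),.08),'slot',atz(c,(220.3,242.5),.06),'cart',atz(c,(346,247),.122))
for p in [(155,210),(248,212),(246,273),(153,271)]: print(atz(c,p,.06))
```

```text
plunger [0.4803 0.1761 0.08  ] slot [0.4752 0.069  0.06  ] cart [ 0.4606 -0.2015  0.122 ]
[0.5507 0.2161 0.06  ]
[0.5423 0.006  0.06  ]
[0.4065 0.0127 0.06  ]
[0.4139 0.221  0.06  ]
```

View pics/crop1.png

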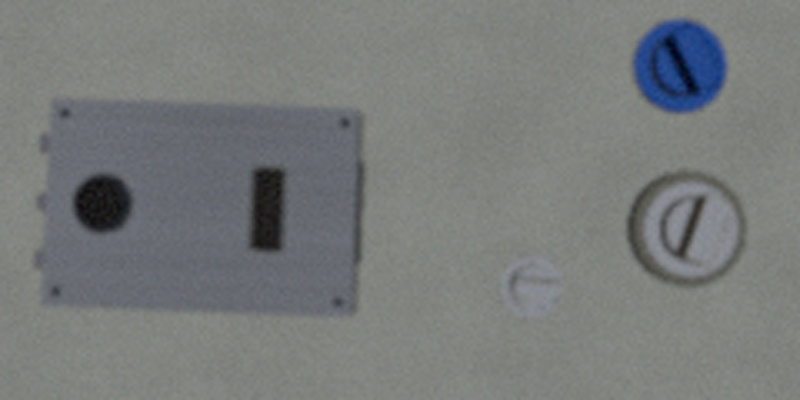

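The crop shows the white cartridge in its ring at crop (687,228), clearly larger than the small white one at (532,287). The slot is at (268,209) and the plunger at (102,203). First move: go above the cartridge with the tool turned towards yaw 160.

Emit:
step_arm:
  steps: [0.9, 40, -33, 0, 0, 0.9, 40, -33, 0, 0, 0.9, 40, -33, 0, 0, 0.9, 40, -33, 0, 0, 0.9, 40, -33, 0, 0, 0.9, 40, -33, 0, 0, 0.9, 40, -33, 0, 0, 0.9, 43, -33, 0, 0, 0.9, 0, 0, 0, -10, 0.9, 0, 0, 0, -10, 0.9, 0, 0, 0, -10, 0.9, 0, 0, 0, -10]

```text
time_s: 1.6
tool_pos: [0.4608, -0.202, 0.4043]
tool_rot: [-180.0, 0.0, 66.7]
force: [-0.4, 0.2, 0.0]
grip_width: 0.0785
grasp_force: 0.0
```

Emit:
step_arm:
  steps: [0.9, 0, 0, 0, -10, 0.9, 0, 0, 0, -10, 0.9, 0, 0, 0, -10, 0.9, 0, 0, 0, -10, 0.9, 0, 0, 0, -10, 0.9, 0, 0, 0, -10, 0.9, 0, 0, 0, -10, 0.9, 0, 0, 0, -10, 0.9, 0, 0, 0, -10, 0.9, 0, 0, 0, -3.6, 0.9, 0, 0, 0, 0, 0.9, 0, 0, 0, 0]

```text
time_s: 3.1
tool_pos: [0.4608, -0.2021, 0.4045]
tool_rot: [-180.0, -0.0, 159.9]
force: [0.4, -0.3, -0.6]
grip_width: 0.0784
grasp_force: 0.0
```

Run:
```python
from h import *
c=snap('wrist','w1'); o=env.get_obs(); print(o['tool_pos'],o['tool_rot'],o['qpos'],o['time_s']); print(-c['R'].T@c['t'],c['R'])
```

```text
[ 0.46087368 -0.20208934  0.4046146 ] [-1.79996233e+02 -1.36769462e-02  1.59953314e+02] [ 43.72808172   1.49797946 -23.34184976 102.83213422   0.6161242
  75.80687805  90.19545503] 3.15
[ 0.39195725 -0.17634856  0.3837391 ] [[ 0.34347972  0.93915944 -0.00110938]
 [ 0.90586081 -0.33098916  0.26431489]
 [ 0.24786663 -0.09179175 -0.9644358 ]]
```

View pics/w1.png

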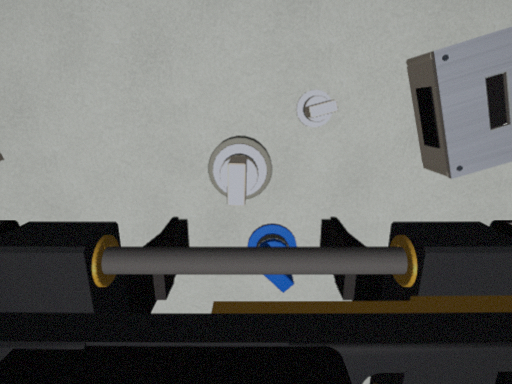

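Wrist view: the cartridge is at about (239,168), with its tab top spanning (228,163)–(246,205). The small decoy is at (316,107) and the blue one at (272,248). The tab runs nearly straight down the image, so its yaw is close to the tool's. I'll work out the positions.

Run:
```python
from h import *
c=load('w1')
cv2.imwrite('pics/crop2.png',cv2.resize(c['image'][120:220,190:290,::-1],(600,600),interpolation=cv2.INTER_CUBIC))
print(atz(c,(237,184),.102), atz(c,(240,167),.027),atz(c,(240,167),.034))
t=load('top1')
print(atz(t,(346,248.5),.026),atz(t,(348.5,248.5),.102))
```

```text
[ 0.454  -0.2173  0.102 ] [ 0.4517 -0.217   0.027 ] [ 0.4505 -0.2162  0.034 ]
[ 0.4556 -0.2174  0.026 ] [ 0.4569 -0.2101  0.102 ]
```

View pics/crop2.png

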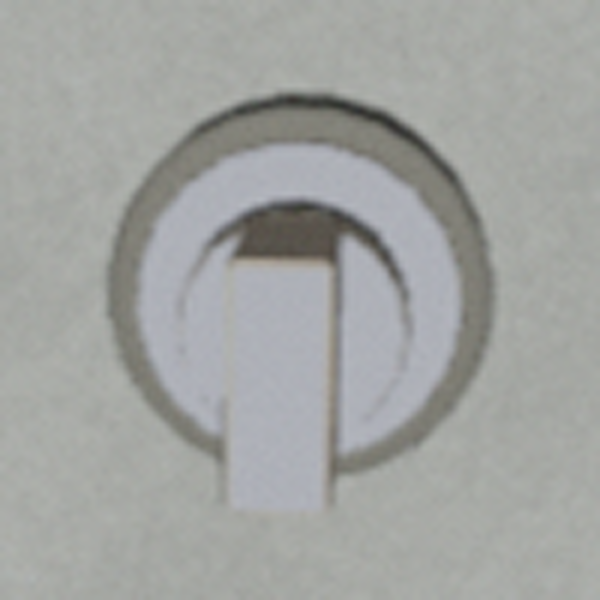

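The crop shows the tab top face at crop (229–333, 258–512), aligned with the image columns, so its yaw is about -20° and its centre about (0.4535,-0.217). Now to the dock, with the gripper closing for the plunger.

Emit:
step_arm:
  steps: [0, 13.3, 50.5, 0, 0, 0, 13.3, 50.5, 0, 0, 0, 13.3, 50.5, 0, 0, 0, 13.3, 50.5, 0, 0, 0, 13.3, 50.5, 0, 0, 0, 13.3, 50.5, 0, 0, 0, 0, 0, 0, 0, 0, 0, 0, 0, 0]

```text
time_s: 4.15
tool_pos: [0.4896, 0.1093, 0.4045]
tool_rot: [-179.9, -0.0, 160.0]
force: [0.5, -1.8, -0.4]
grip_width: 0.0065
grasp_force: 0.0
```

Run:
```python
from h import *
c=snap('wrist','w2'); o=env.get_obs(); print(o['tool_pos'],o['tool_rot'],o['time_s'],o['grip_width'])
```

```text
[0.48969842 0.10854156 0.40451596] [-1.79944486e+02 -4.23193461e-03  1.59880893e+02] 4.2 0.0039174296381990666
```

View pics/w2.png

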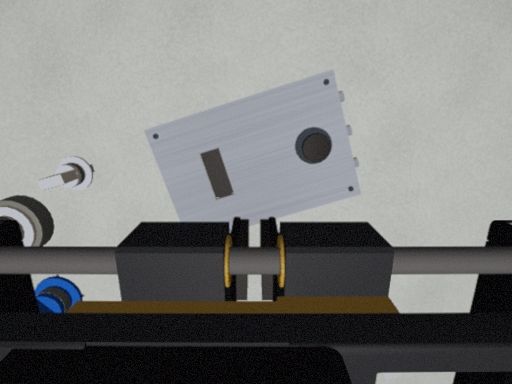

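Wrist view: slot at about (217,174), plunger head at about (315,147), and dock corners near (146,130), (332,71) and (359,193). I'll segment the slot and the head.

Run:
```python
from h import *
c=load('w2'); g=cv2.GaussianBlur(cv2.cvtColor(c['image'],cv2.COLOR_RGB2GRAY),(3,3),0)
for n,(x0,y0,x1,y1),z in (('slot',(190,140,245,210),.06),('plg',(285,120,345,175),.08)):
  for th in (60,90,110):
    m=(g[y0:y1,x0:x1]<th).astype(np.uint8)
    k,l,s,ce=cv2.connectedComponentsWithStats(m); i=1+np.argmax(s[1:,4])
    p=np.argwhere(l==i)[:,::-1]+[x0,y0]
    W=np.array([atz(c,q.astype(float),z)[:2] for q in p],np.float32)
    print(n,th,s[i],p.mean(0),W.mean(0),cv2.minAreaRect(W*1000))
print(g[174,195:240],g[147,285:345])
# corners at z=.06
for q in [(146,130),(332,71),(359,193)]: print(atz(c,q,.06))
```

```text
slot 60 [27 54  1  1  1] [217. 194.] [0.4952 0.0621] ((495.20001220703125, 62.10000228881836), (0.0, 0.0), 0.0)
slot 90 [ 11   9  31  48 829] [216.65138721 173.01085645] [0.4725523  0.07083307] ((473.32281494140625, 70.7737045288086), (20.016361236572266, 53.521427154541016), 87.10357666015625)
slot 110 [ 11   9  32  49 893] [216.68868981 173.09518477] [0.47266302 0.07083416] ((473.3557434082031, 70.65161895751953), (21.07986068725586, 54.771427154541016), 86.79280090332031)
plg 60 [ 16  12  30  30 701] [315.10413695 146.48359486] [0.47799912 0.18004008] ((478.2337341308594, 180.27249145507812), (29.876920700073242, 29.78035545349121), 70.25281524658203)
plg 90 [ 11   8  35  35 983] [313.03763988 145.07324517] [0.4759137  0.17847025] ((476.0438537597656, 178.44940185546875), (34.99458312988281, 34.99136734008789), 72.14958190917969)
plg 110 [  10    7   37   37 1045] [313.08803828 145.07464115] [0.47593698 0.17851661] ((476.1933898925781, 178.47784423828125), (37.071685791015625, 36.37917709350586), 53.84174728393555)
[161 161 161 160 161 161 160 159 159 159 156 141 109  78  65  62  63  63
  63  62  62  64  64  63  63  64  65  64  64  63  66  84 119 147 157 158
 158 158 158 158 158 158 158 158 158] [159 159 159 160 161 162 163 165 161 139 102  72  61  61  63  61  50  44
  49  56  57  55  56  57  55  54  54  54  53  52  52  51  48  48  50  49
  48  47  46  46  45  45  46  45  45  62 105 145 161 165 166 166 166 166
 166 166 166 165 166 165]
[0.4021 0.0169 0.06  ]
[0.4136 0.222  0.06  ]
[0.5496 0.2147 0.06  ]
```

Emit:
step_arm:
  steps: [0, 18, 31, 0, 0, 0, 17.5, 31.5, 0, 0, 0, 0, 0, 45, 0, 0, 0, 0, 45, 0, 0, 0, 0, 40, 0, 0, 0, 0, 8, 0, 0, 0, 0, 6, 0, 0, 0, 0, 5, 0, 0, 0, 0, 3, 0, 0, 0, 0, 0, 0]

```text
time_s: 5.45
tool_pos: [0.4782, 0.1803, 0.254]
tool_rot: [-180.0, 0.1, 160.0]
force: [-2.1, -2.6, 6.4]
grip_width: 0.0004
grasp_force: 3.1
```

Emit:
step_arm:
  steps: [0, 0, 0, 1.5, 0, 0, 0, 0, 1.5, 0, 0, 0, 0, 0, 0]

```text
time_s: 5.82
tool_pos: [0.4783, 0.1806, 0.2525]
tool_rot: [-179.9, 0.1, 160.0]
force: [-6.2, -4.4, 16.4]
grip_width: 0.0007
grasp_force: 8.5
```

The force reached 16 N with no further travel, so the plunger is on its stop. Lift, and go back to the cartridge with the fingers opening.

Emit:
step_arm:
  steps: [0, 0, 0, -20, 0, 0, 0, 0, -40, 0, 0.6, 0, 0, -50, 0, 0.6, -14, -47.7, -20, 0, 0.6, -14, -47.7, 0, 0, 0.6, -14, -47.7, 0, 0, 0.6, -14, -47.7, 0, 0, 0.6, -14, -47.7, 0, 0, 0.6, -14, -47.7, 0, 0, 0.6, -14, -47.7, 0, 0, 0.6, -14.5, -47.7, 0, 0, 0.6, 0, 0, 0, 0]

```text
time_s: 7.32
tool_pos: [0.452, -0.2207, 0.3804]
tool_rot: [-179.9, 0.1, 159.6]
force: [-0.2, 0.3, -0.1]
grip_width: 0.0522
grasp_force: 0.0
```

Emit:
step_arm:
  steps: [0.6, 0, 0, 20, 0, 0.6, 0, 0, 20, 0, 0.6, 0, 0, 0, 0, 0.6, 0, 0, 0, 0]

```text
time_s: 7.82
tool_pos: [0.4534, -0.2158, 0.3409]
tool_rot: [-180.0, 0.1, 160.1]
force: [-0.0, 0.8, -0.0]
grip_width: 0.0523
grasp_force: 0.0
```

Run:
```python
from h import *
t=snap('top','top2')
c=snap('wrist','w3'); o=env.get_obs(); print(o['tool_pos'],o['tool_rot'],o['time_s'],o['force'])
print(proj(c,[[.4535,-.2172,.102],[.4535,-.2172,.034]]))
u=c['image'][60:384,100:420,::-1]; a=cv2.resize(t['image'][205:280,150:210,::-1],(259,324),interpolation=cv2.INTER_CUBIC)
cv2.imwrite('pics/w3t.png',np.hstack([u,a]))
```

```text
[ 0.45332708 -0.21608051  0.34099152] [-1.79977597e+02  1.26561710e-01  1.60031758e+02] 7.925 [0.05701929 0.7773012  0.32222364]
[[252.34673772 205.67547623]
 [252.82510088 183.76202228]]
```

View pics/w3t.png

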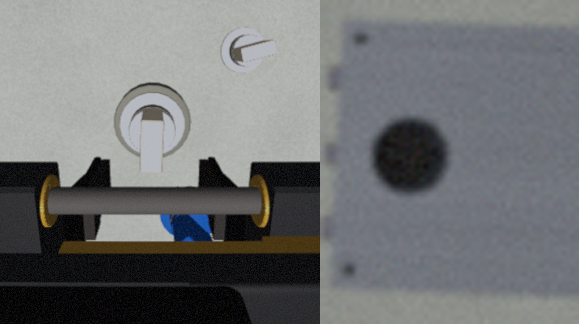

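The tab is at about (251,205), where predicted, and centred between the fingers. Descend, grip, and lift.

Emit:
step_arm:
  steps: [0.6, 0, -1.3, 30, 0, 0.6, 0, 0, 30, 0, 0.6, 0, 0, 23, 0, 0.6, 0, 0, 10, 0, 0.6, 0, 0, 0, 0, 0, 0, 0, 0, 0, 0, 0, 0, 0, 0, 0, 0, 0, 0, 0, 0, 0, 0, 0, 0, 0, 0, 0, 0, 0]
  grip_force: 50

```text
time_s: 9.18
tool_pos: [0.4524, -0.2176, 0.2469]
tool_rot: [-180.0, 0.0, 160.0]
force: [-0.8, 0.3, 1.5]
grip_width: 0.0172
grasp_force: 49.9
```

Emit:
step_arm:
  steps: [0, 0, 0, -10, 0, 0, 0, 0, -30, 0, 0, 0, 0, -40, 0, 0, 0, 0, -30, -8, 0, 0, 0, 0, -9.3, 0, -1.2, 48.2, 0, 0, 0, -1.2, 48.2, 0, 0, 0, -1.2, 48.2, 0, 0, 0, -1.2, 48.2, 0, 0, 0, -1.2, 48.2, 0, 0, 0, -1.4, 48, 0, 0, 0, 0, 0, 0, 0]

```text
time_s: 10.68
tool_pos: [0.4728, 0.0754, 0.3574]
tool_rot: [179.9, 0.0, 177.8]
force: [0.3, -1.2, -1.7]
grip_width: 0.0177
grasp_force: 49.9
```

Emit:
step_arm:
  steps: [0, 0, 0, 15, 0, 0, 0, 0, 15, 0, 0, 0, 0, 5, 0, 0, 0, 0, 0, 0, 0, 0, 0, 0, 0]

```text
time_s: 11.3
tool_pos: [0.4736, 0.0706, 0.322]
tool_rot: [180.0, 0.0, 177.3]
force: [-0.7, -0.1, -1.8]
grip_width: 0.0177
grasp_force: 49.9
```

Run:
```python
from h import *
c=snap('wrist','w4'); o=env.get_obs(); print(o['tool_pos'],o['tool_rot'],o['time_s'],o['force'],o['grip_width'])
cv2.imwrite('pics/w4c.png',cv2.resize(c['image'][80:300,110:400,::-1],None,fx=2.6,fy=2.6,interpolation=cv2.INTER_CUBIC))
a=np.radians(-2.7);R=np.array([[np.cos(a),-np.sin(a)],[np.sin(a),np.cos(a)]])
print(((proj(c,[[*(R@[x,y]+[.4734,.0707]),.06] for x in(-.028,.028) for y in(-.011,.011)])-[110,80])*2.6).round())
```

```text
[0.47357746 0.07072371 0.32213195] [-1.79999894e+02  4.53484003e-02  1.77284732e+02] 11.35 [-0.13247833 -0.07883536 -1.2088989 ] 0.0175874103140401
[[338. 219.]
 [407. 219.]
 [340. 383.]
 [406. 383.]]
```

View pics/w4c.png

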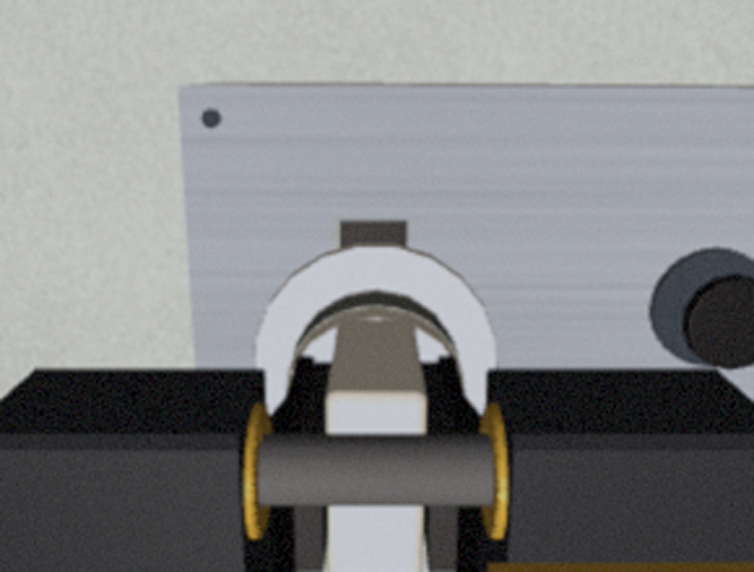

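The slot's near edge is at crop (340–407, 220), where my estimate projects it. The cartridge's tab end edge is at (328–427, 392) and its flange front at (376,246). I'll work out how the cartridge sits in the fingers.

Run:
```python
from h import *
c=load('w4'); f=lambda u,v,z: atz(c,(u/2.6+110,v/2.6+80),z)
print('tab end',f(377.5,392,.177)); 
for z in (.103,.107): print('flange front',z,f(376,246,z),'sides',f(257,350,z),f(496,350,z))
print('slot end',f(373.5,220,.06))
```

```text
tab end [0.4542 0.0728 0.177 ]
flange front 0.103 [0.4447 0.073  0.103 ] sides [0.4723 0.0391 0.103 ] [0.4754 0.1045 0.103 ]
flange front 0.107 [0.4438 0.0731 0.107 ] sides [0.4708 0.0398 0.107 ] [0.4739 0.1039 0.107 ]
slot end [0.4458 0.0722 0.06  ]
```

Emit:
step_arm:
  steps: [0, 2.6, -0.9, 5, 0, 0, 0, 0, 8, 0, 0, 0, 0, 5, 0, 0, 0, 0, 4, 0, 0, 0, 0, 3, 0, 0, 0, 0, 0, 0, 0, 0, 0, 0, 0]

```text
time_s: 12.22
tool_pos: [0.4708, 0.0701, 0.2969]
tool_rot: [-180.0, 0.0, 177.3]
force: [-0.3, 0.2, -1.0]
grip_width: 0.0178
grasp_force: 49.9
```

Emit:
step_arm:
  steps: [0, 0, 0, 4, 0, 0, 0, 0, 4, 0, 0, 0, 0, 0, 0, 0, 0, 0, 4, 0, 0, 0, 0, 3, 0, 0, 0, 0, 0, 0, 0, 0, 0, 0, 0]

```text
time_s: 13.1
tool_pos: [0.4711, 0.0701, 0.2826]
tool_rot: [-180.0, 0.1, 177.3]
force: [-0.7, -0.6, 7.1]
grip_width: 0.0177
grasp_force: 49.9
```

Emit:
step_arm:
  steps: [0, 0, 0, 1.5, 0, 0, 0, 0, 1.5, 0, 0, 0, 0, 0, 0, 0, 0, 0, 0, 0]

```text
time_s: 13.6
tool_pos: [0.4712, 0.0703, 0.2809]
tool_rot: [-179.9, 0.1, 177.3]
force: [-6.0, -1.4, 16.8]
grip_width: 0.0177
grasp_force: 49.9
```

The flange is down at z = 0.281 with 17 N. Now twist clockwise. The cartridge centre sits about 2.6 mm off the tool axis, so I add a small shift per row to turn about that centre.

Emit:
step_arm:
  steps: [0, 0, 0.45, 0, 10, 0, 0, 0.45, 0, 10, 0, 0, 0.45, 0, 10, 0, 0, 0, 0, 0]

```text
time_s: 14.1
tool_pos: [0.472, 0.0715, 0.2809]
tool_rot: [179.9, 0.2, 147.2]
force: [-2.1, -0.6, 12.4]
grip_width: 0.0174
grasp_force: 49.9
```

Emit:
step_arm:
  steps: [0, 0, 0.45, 0.5, 10, 0, 0, 0.45, 0, 10, 0, 0, 0.45, 0, 10, 0, 0, 0.45, 0, 10, 0, 0, 0.45, 0, 10, 0, 0, 0.35, 0, 8, 0, 0, 0, 0, 0, 0, 0, 0, 0, 0]

```text
time_s: 15.1
tool_pos: [0.4744, 0.0729, 0.2809]
tool_rot: [179.8, 0.0, 89.3]
force: [-1.1, -1.1, 14.4]
grip_width: 0.0176
grasp_force: 49.9
```

Run:
```python
from h import *
o=env.get_obs(); print(o['tool_pos'],o['tool_rot'],o['time_s'],o['force'],o['wrist_torque'])
```

```text
[0.47440308 0.07289729 0.28088082] [1.79766763e+02 3.06354153e-02 8.92798697e+01] 15.1 [-1.08505669 -1.08703304 14.44420922] [-0.19392563  0.58363298 -0.09064294]
```

Emit:
step_arm:
  steps: [0, 0, 0.1, 0, 2, 0, 0, 0.1, 0, 2, 0, 0, 0, 0, 0, 0, 0, 0, 0, 0]

```text
time_s: 15.6
tool_pos: [0.4745, 0.073, 0.2809]
tool_rot: [179.8, 0.1, 85.4]
force: [-2.3, -0.8, 16.1]
grip_width: 0.0174
grasp_force: 50.1
```

Run:
```python
from h import *
o=env.get_obs(); print(o['tool_pos'],o['tool_rot'],o['time_s'],o['force'],o['wrist_torque'])
```

```text
[0.4745389 0.0729836 0.2808647] [1.79762785e+02 5.64357050e-02 8.54184204e+01] 15.6 [-2.27490539 -0.80759296 16.10383892] [-0.32065008  0.67383199  0.667584  ]
```

The torque jumped to 0.67 N·m at 92° of turn, so it's at the stop. One check picture before handing in.

Run:
```python
from h import *
a=snap('wrist','w5')['image'][60:340,80:440]; s=snap('scene','s5')['image']
b=cv2.resize(s[120:250,180:400],(440,280)[:2],interpolation=cv2.INTER_CUBIC)
cv2.imwrite('pics/f.png',np.hstack([a,b])[:,:,::-1])
o=env.get_obs(); print(o['tool_rot'],o['force'],o['wrist_torque'])
```

```text
[1.79758424e+02 5.59191569e-02 8.54188994e+01] [-1.74442744 -1.52733731 14.50714974] [-0.28350094  0.65563156  0.64799021]
```

View pics/f.png

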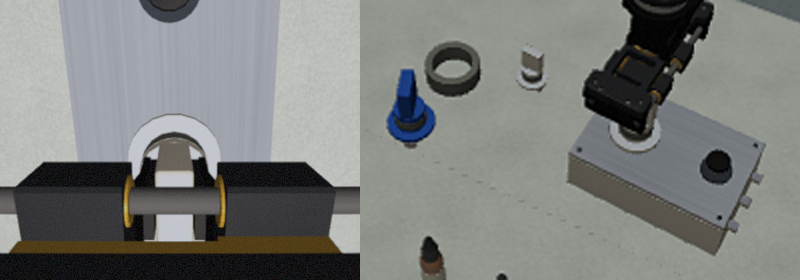

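The picture shows the flange flat on the plate at (175,130). The tab is square in the fingers and turned across the slot, and the plunger is back up at (717,163). The other objects in view look undisturbed. Handing in.

```bash
python3 -c "
from cell import env
print(env.sign_off())"
```

```text
the job is handed in; nothing more can be done
None
```

I pressed the plunger to its stop and it sprang back. The cartridge is pressed home with about 15 N, turned clockwise about 92° to the stop and still gripped; the job is handed in at about 16 s, and no verdict was returned.

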